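# Close up the shoe finisher's sprung drive cover and hold it shut

## Robot

A 6-joint arm with a two-finger parallel gripper is mounted at the origin on the work surface. World frame = base frame: x ahead of the robot, y to its left, z up, the work surface at z = 0. Lengths are in m, angles in rad, forces in N, time in s.
With the tool pointing down it reaches from about 0.375 to 0.975 m from the base axis. Payload 3.8 kg.
Tool frame: the origin (TCP) lies midway between the tips of the shut fingers; the grasp point (between the pads) lies 19 mm behind it; z points along the fingers, y is the line along which they close (so a half turn about z gives the same grasp; the last joint's range is limited). The gripper opens to 85 mm and grips with 20 to 120 N. Pads are 22 mm wide; open, the fingers measure 114 mm over their backs; the gripper's body (76 mm by 85 mm) begins 54 mm behind the grasp point. The pads swing forward as they close: fully open they stand 13 mm farther back than shut.
Start: joints at [-1.346, 0.264, 1.604, -0, 1.274, -0.037], TCP at [0.175, -0.652, 0.202] pointing down, gripper open.
Joint ranges: [-2.63, 2.63], [-0.94, 2.18], [0.31, 2.57], [-1.31, 4.45], [0, 2.66], [-2.55, 2.55]. Speed limits (rad/s): [2.57, 2.57, 3.14, 3.14, 3.14, 3.14].

## Interface

Orientations are given as a rotation vector (axis times angle).
In Python, from workcell import status, read_camera, workorder, masks_of gives the robot as it stands.
- The arm moves only by the tool drive_tool, never from a script. Its argument "rows" is a list of rows, each a list of 7 numbers: the turn, a rotation vector about the tool's x, y, z in degrees, then the shift along the tool's x, y, z in m, then the opening, from 0 (shut) to 1 (fully open). In form: [[ax, ay, az, tx, ty, tz, claw], ...]. A call has 1 to 8 rows; each row shifts and turns the commanded pose from where the row before left it, along the tool's axes as they then stand; what a row does not reach is not made up. A row lasts 1/12 s, in which the tool goes at most 41.7 mm and 7.16 degrees, less where a joint would pass 70% of its speed; a pose out of reach is approached as far as the arm can. A call is refused whole if a number of a shift passes 0.0417 or a number of a turn 7.16, either way. A call with a gripper value outside its range is refused whole. The fingers move at their own pace and stop on an object; "force" is the grip in N (left out, the last holds). Time passes only in rows, so rows that do not move let the fingers close. It gives the time, the measured TCP pose, the force, the opening and the grip force at its end, in the units of the state.
- status.read_state(): the state, without advancing time (a new reading comes with each control period).
- read_camera(name): name is "scene" or "top" or "wrist"; returns a dict with "color" (420x560x3 uint8, red, green, blue), "intrinsics" (3x3 intrinsics, pixels), "world_from_camera" (4x4, takes a point from camera to world coordinates); the wrist camera has in their place "mount" (4x4, takes a point from camera to tool coordinates, whose origin is the TCP and whose axes are the flange's). Camera axes: x right, y up, looking along -z (the intrinsics and any distortion apply to the point x, -y, -z); pixel columns grow to the right and rows downward; lengths in m; the calibration is good to about 2 mm. A picture is of the moment at which its call begins: read the wrist's pose just before it. There is no depth.
- workorder.finish_job(): hands the job in; it is judged then, once.
Trained networks look in a picture, given as the dict that the camera call returned (one of the last four; its "shot" number tells which), for a name from the list of things; names that differ only in an ending like _2 or _b are one class to them, and where a whole thing is asked for, a point or a joint stands for the part that bears it (a point fixed in the world has none). Each returns a list of dicts, best first, with "score" (0 to 1); they miss things now and then, are a little off and sometimes report something else, mostly with a low value. They report only what shows in the picture. A call takes as long as a camera call.
- masks_of(picture, name): "mask" (420x560 bool, what is visible of it) and "bbox" ([left, top, right, bottom] in pixels, round what is visible of it).
The state is a dict: "time": time; "q": joint angles; "joint_vel": joint speeds; "joint_torque": joint torques, N m; "tool_pos": TCP position; "tcp_rot": TCP orientation; "wrist_force": force on the tool from outside, world axes, zero at the start; "torque": the same for the moment, N m; "width": opening from 0.0 (shut) to 1.0 (fully open); "grip_force": force on a finger pad.
Only numpy, scipy, OpenCV 4.12 (cv2) and the standard library are available. Lean on these libraries where they do the work, as an engineer would, in place of code of your own. Each camera call takes 0.05 s, during which the arm holds its last target. There are 200 camera calls.

## Task

Get the shoe finisher ready to run after its move: in its open drive bay slide the black transport-lock grip right up against its end stop on the side of the head with the drum and brush, and turn the wing of the quarter-turn stud clockwise until it lies in line with the slot in the cover. Then swing the sprung cover down over the wing and press it flush onto the machine, and finish while still holding it pressed shut with the gripper fingers, because it springs open by itself and I still have to turn the wing to lock it. Leave the glue tin, the hammer and the heel block where they are.

Things in the scene. Friction and masses are not known exactly. Their poses are not given: they have to be found in the camera images.
- finisher: bench shoe finisher, fixed: blue sheet-steel housing, deck 100 mm above the table. Origin on the table, x from the end facing the robot to the head, y left, z up. Housing spans x -135..310, y -125..125 mm; the head with sanding drum and brush stands on the deck at x 175..310 mm, up to z 207 mm.
- bay (a point): centre of the mouth of the open drive bay, level with the deck. The bay is a well in the deck, in the finisher's frame x -100..95, y -80..55 mm, floor at z 40 mm; a dark drive motor (top at z 86 mm) fills its y -70..-25 mm, the transport lock stands to the left of it.
- lock (a joint): transport-lock slide in the bay, in m: 0 is the end nearest the robot, 0.065 is the far end stop; it slides along the finisher's +x. It stays where it is left and takes about 3 N to slide.
- lock_top (a point): centre of the top of the transport-lock grip, a black upright block 22 x 20 mm (along, across the slide), its top at z 90 mm, 10 mm below the deck, its lowest part at z 48 mm. Finisher x = -35 mm + lock joint value, y = 20 mm. It is free in front and behind: at least 50 mm to the near wall of the bay.
- wing (a joint): quarter-turn stud, in rad: 0 (a stop) when the wing lies along the finisher's x, in line with the cover's slot; pi/2 (a stop) crosswise. Grows counter-clockwise from above, so turn it clockwise to line it up. Stiff, about 0.08 N m, stays where left. Within 0.2 rad of 0 the slot passes over it; else the cover lands on the wing and stays about 25 mm open at its edge.
- wing_top (a point): centre of the top of the steel wing on the left-hand rim of the bay, on the stud's axis (finisher x 0, y 75 mm), at z 126 mm. The wing is a bar 30 mm long (the point's x), 10 mm thick (y), 16 mm tall: its underside stands 10 mm above the deck.
- cover (a joint): hinge of the cover, in rad: 0 shut, flush on the machine (its stop), 1.5 standing open, almost upright (its stop, where it starts, its edge 300 mm above the table). A spring always drives it open: from about 0.4 N m when open to about 0.8 N m when shut, about 6 N at cover_press; it is damped with 0.2 N m s/rad.
- cover_hinge (a point): hinge axis of the cover, mid-length, along the finisher's x at y -100, z 105 mm, right of the bay. The cover is a blue plate 220 mm along the hinge, from 6 to 197 mm off the axis, 6 mm thick, its mid-plane through the axis; shut, it reaches from the hinge to the left (+y). Open, its outer face looks right (-y).
- cover_press (a point): point on the cover's outer (upper when shut) face, 125 mm off the hinge axis, in the middle of its length: a good place to press, clear of the wing. Site z is the outward normal; the point's +y points from the hinge to the free edge.
- cover_slot (a point): centre of the slot in the cover, on its outer face, 175 mm off the hinge axis: 36 mm along the hinge by 16 mm. When shut, the wing stands up through it, 18 mm above the cover's face.
- glue_tin: tin of adhesive, 92 mm across, 97 mm tall, standing on the table; leave alone
- hammer: hammer lying on the table, 260 mm long, wooden handle; leave alone
- heel_block: black rubber heel block, about 62 x 64 x 30 mm, on the table; leave alone

How it is judged:
On the way, in this order (a step that is already met when the one before it is completed fails the run):
1. with the cover still up, the transport lock is at its far end stop and the wing lies in line with the slot (value of joint lock above 0.061 m and value of joint wing below 0.2 rad and value of joint cover above 0.4 rad), for 0.2 s.
2. the cover is pressed flush over the wing by the fingers (value of joint cover below 0.015 rad and contact force between the fingers and cover above 3 N), for 0.3 s.
At the end, for the whole second after the job is handed in: The lock slide is within 4 mm of its far end stop, the wing within 0.22 rad of the line of the slot and standing up through it, the cover within 0.015 rad of shut (3 mm at its edge), and the fingers still press on the cover with over 3 N (all of step 2 and value of joint lock above 0.061 m and value of joint wing below 0.22 rad); the arm keeps its last pose, push and grip.
It fails at once if glue tin disturbed (distance of glue_tin from where it was at the start of the episode above 0.03 m).
It fails at once if hammer disturbed (distance of hammer from where it was at the start of the episode above 0.03 m).
It fails at once if heel block disturbed (distance of heel_block from where it was at the start of the episode above 0.03 m).
It also fails if it takes over 72 s, if anything falls off the work surface, if the arm or the gripper's body presses on something with over 40 N, if the wrist force passes 120 N, or if a joint passes its speed limit or range.

## Working session

There is one attempt and no reset: what is moved stays moved. The work goes in short steps, Python scripts to look and compute and a tool call to move; the robot and the scene stay as the last step left them, time stands still between calls to the robot, and variables do not carry over. Pictures are saved under pics/ and viewed, at most 10 in all, crops included, and the job is handed in when it is done.

Besides the shell and the picture viewer there is one more tool, called after "Call:" as name([rows], argument=value, ...), one row to a line, values as JSON. drive_tool: Moves the arm, as the interface text tells. Its arguments: {"type":"object","properties":{"rows":{"type":"array"},"force":{"type":"number"}},"required":["rows"]}

```bash
mkdir -p pics; ls
python3 - <<'E'
from workcell import status, read_camera, masks_of
import cv2,numpy as np
s=status.read_state(); print(s)
ims=[]
for n in("scene","top"):
    p=read_camera(n); cv2.imwrite(f"pics/{n}0.png",p["color"][:,:,::-1])
    print(n,p["intrinsics"],p["world_from_camera"],[k for k in p])
    for o in("finisher","lock_top","wing_top","cover","cover_slot","glue_tin","hammer","heel_block"):
        r=masks_of(p,o); print(o,[(round(d["score"],2),d["bbox"]) for d in r[:2]])
E
```

```text
pics
{'time': 0.0, 'q': array([-1.34593178e+00,  2.64734506e-01,  1.60538707e+00,  1.89537031e-06,
        1.27370733e+00, -3.69379306e-02]), 'joint_vel': array([ 0.00072197,  0.00221143, -0.00054807,  0.00043903,  0.00068718,
        0.00217091]), 'joint_torque': array([-1.17002801e-03, -5.15113378e+01, -3.67316294e+01, -2.32274679e-04,
        1.30357960e-02, -6.51523635e-06]), 'tool_pos': array([ 0.17449954, -0.65122169,  0.20106761]), 'tcp_rot': array([-3.11250785e+00, -4.09773448e-01,  3.26514103e-04]), 'wrist_force': array([-0.29328543,  0.40475737, -0.01142618]), 'torque': array([-0.00668132,  0.04851177, -0.03253131]), 'grip_force': 0.0, 'width': 0.997830526798586}
scene [[476.52592189   0.         279.53455115]
 [  0.         476.52592189 203.68204501]
 [  0.           0.           1.        ]] [[ 0.29028012 -0.77796778  0.55722848  1.24454138]
 [ 0.95688073  0.24254885 -0.15984154 -0.21072094]
 [-0.01080356  0.57960002  0.81482949  1.17228305]
 [ 0.          0.          0.          1.        ]] ['color', 'intrinsics', 'world_from_camera', 'shot']
finisher [(0.73, [250.4, 12
[... 504 characters left out ...]
 203.43576775]
 [  0.           0.           1.        ]] [[-0.01903421  0.99572629 -0.09037064  0.40404407]
 [-0.99980724 -0.01852075  0.00651703 -0.01753178]
 [ 0.00481544  0.09047727  0.99588688  1.4428758 ]
 [ 0.          0.          0.          1.        ]] ['color', 'intrinsics', 'world_from_camera', 'shot']
finisher [(0.94, [211.6, 115.2, 306.7, 253.5])]
lock_top [(0.48, [216.4, 111.8, 304.9, 250.9]), (0.46, [245.7, 203.5, 257.0, 214.3])]
wing_top []
cover [(0.61, [274.5, 170.2, 291.4, 243.1])]
cover_slot [(0.61, [272.9, 168.3, 290.5, 242.0])]
glue_tin [(0.6, [139.7, 234.1, 169.7, 255.4]), (0.54, [272.5, 171.2, 290.5, 244.9])]
hammer [(0.8, [382.8, 169.6, 423.9, 241.4])]
heel_block []
```

Run:
```python
import cv2
a=cv2.imread("pics/scene0.png")[90:345,225:475]; b=cv2.imread("pics/top0.png")[95:270,130:440]
cv2.imwrite("pics/a.png",cv2.resize(a,None,fx=2.35,fy=2.35,interpolation=2)); cv2.imwrite("pics/b.png",cv2.resize(b,None,fx=2.5,fy=2.5,interpolation=2))
```

```text
(no output)
```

View pics/a.png

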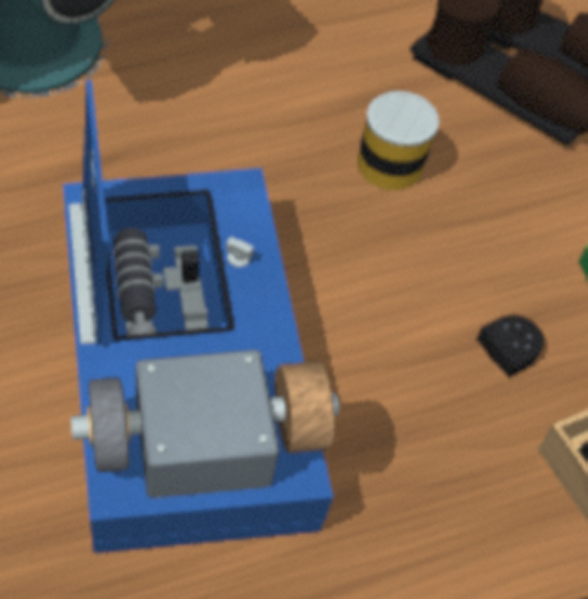

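View pics/b.png

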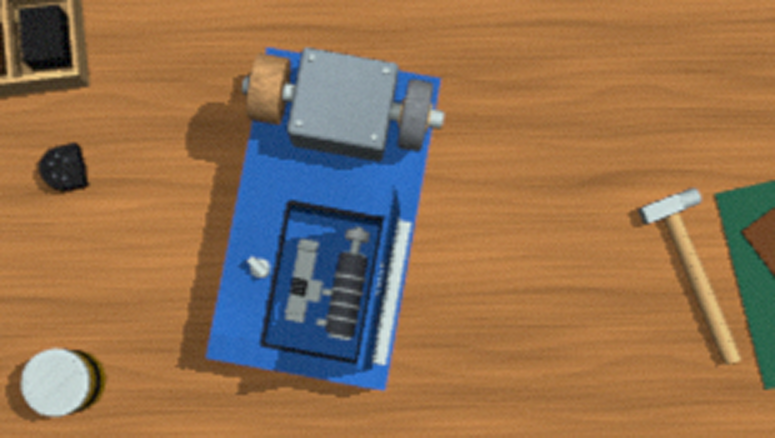

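The scene view shows the finisher with its head on the far side, the cover upright on the right (crop x≈95), the black grip at (191,265) and the wing at (240,250), lying oblique. In the top view the deck corners are at about (208,358), (385,389), (439,77) and (267,48) in the crop. I'll fit the finisher's pose to these corners.

```bash
cat > h.py <<'E'
import numpy as np,cv2
from scipy.spatial.transform import Rotation as R
from scipy.optimize import least_squares
from workcell import status, read_camera, masks_of
def proj(P,K,T):
    c=(np.atleast_2d(P)-T[:3,3])@T[:3,:3]
    return np.c_[K[0,0]*c[:,0]/-c[:,2]+K[0,2],K[1,1]*-c[:,1]/-c[:,2]+K[1,2]]
def ray(uv,K,T,z):
    d=T[:3,:3]@np.array([(uv[0]-K[0,2])/K[0,0],-(uv[1]-K[1,2])/K[1,1],-1]); o=T[:3,3]
    return o+d*(z-o[2])/d[2]
def f2w(p,f):
    x,y,a=p; f=np.atleast_2d(np.array(f,float)); c,s=np.cos(a),np.sin(a)
    return np.c_[x+c*f[:,0]-s*f[:,1],y+s*f[:,0]+c*f[:,1],f[:,2]]
def wristT(p,s):
    T=np.eye(4);T[:3,:3]=R.from_rotvec(s["tcp_rot"]).as_matrix();T[:3,3]=s["tool_pos"]
    return T@p["mount"]
E
python3 - <<'E'
from h import *
t=read_camera("top");s=read_camera("scene")
F=[(-.135,.125,.1),(-.135,-.125,.1),(.31,-.125,.1),(.31,.125,.1),(.095,.055,.1),(-.1,.055,.1)]
ut=np.array([(208,358),(385,389),(439,77),(267,48),(288,203),(262,345)])/2.5+[130,95]
us=np.array([(262,170),(65,184),(93,520),(331,495),(232,328),(212,191)])/2.35+[225,90]
g=lambda p:np.r_[(proj(f2w(p,F),t["intrinsics"],t["world_from_camera"])-ut).ravel(),(proj(f2w(p,F),s["intrinsics"],s["world_from_camera"])-us).ravel()]
r=least_squares(g,[.5,0,0],loss="soft_l1"); print(r.x,np.degrees(r.x[2]));print(g(r.x).reshape(-1,2).round(1).tolist())
for p in(t,s):
    K,T=p["intrinsics"],p["world_from_camera"]
    print("wing",proj(f2w(r.x,(0,.075,.126)),K,T))
    for o,z in(("wing_top",.122),("lock_top",.088)):
        for d in masks_of(p,o):
            v,u=np.nonzero(d["mask"]); w=ray((u.mean(),v.mean()),K,T,z)-[*r.x[:2],0]
            c,S=np.cos(r.x[2]),np.sin(r.x[2]); print(o,d["score"],d["bbox"],"fin xy",c*w[0]+S*w[1],-S*w[0]+c*w[1])
np.save("p.npy",r.x)
E
```

```text
[ 0.51994063  0.05471677 -0.19623062] -11.24318650734438
[[-0.9, -0.4], [0.1, 0.1], [0.6, -0.3], [-0.3, -1.0], [-0.5, -0.2], [-0.5, -1.7], [-0.5, -1.7], [-1.3, -0.6], [-1.3, -0.4], [1.0, 0.2], [0.7, -1.2], [-1.1, 0.5]]
wing [[233.15667372 201.04264753]]
lock_top 0.34 [387.0, 169.3, 423.5, 240.5] fin xy 0.11480400367782982 -0.5142609590305484
wing [[326.95199207 193.38650463]]
wing_top 0.4 [318.2, 187.7, 334.2, 200.7] fin xy 0.00378159057754531 0.07346017886385345
lock_top 0.59 [294.4, 195.3, 311.5, 208.7] fin xy 0.006464126089102926 0.009663424304101102
lock_top 0.54 [254.8, 123.2, 366.9, 325.1] fin xy 0.13034789415482886 0.000503679712644596
```

Call:
drive_tool([
  [0,0,6.57,0,0,-0.04,0.5],
  [0,0,6.57,0,0,-0.04,0.5],
  [0,0,6.57,0,0,-0.04,0.5],
  [0,0,6.57,0,0,-0.04,0.5],
  [0,0,0,0.01,-0.0395,0,0.5],
  [0,0,0,0.01,-0.0395,0,0.5],
  [0,0,0,0.01,-0.0395,0,0.5],
  [0,0,0,0.01,-0.0395,0,0.5],
])

```text
time: 1.87
tool_pos: [0.2452, -0.5036, 0.3627]
tcp_rot: [3.126, -0.31, 0.001]
wrist_force: [0.0, -0.0, 0.2]
width: 0.498
grip_force: 0.0
```

Call:
drive_tool([
  [0,0,0,0.01,-0.0395,0,0.5],
  [0,0,0,0.01,-0.0395,0,0.5],
  [0,0,0,0.01,-0.0395,0,0.5],
  [0,0,0,0.01,-0.0395,0,0.5],
  [0,0,0,0.01,-0.0395,0,0.5],
  [0,0,0,0.01,-0.0395,0,0.5],
  [0,0,0,0.01,-0.0395,0,0.5],
  [0,0,0,0.01,-0.0395,0,0.5],
])

```text
time: 2.53
tool_pos: [0.3854, -0.2088, 0.3628]
tcp_rot: [3.126, -0.309, 0.002]
wrist_force: [0.7, 0.5, 0.8]
width: 0.498
grip_force: 0.0
```

Call:
drive_tool([
  [0,0,0,0.01,-0.0395,0,0.5],
  [0,0,0,0.01,-0.0395,0,0.5],
  [0,0,0,0.01,-0.0395,0,0.5],
  [0,0,0,0.01,-0.0395,0,0.5],
  [0,0,0,0.01,-0.0395,0,0.5],
  [0,0,0,0.01,-0.0395,0,0.5],
  [0,0,0,0.01,-0.0395,0,0.5],
  [0,0,0,0.01,-0.0395,0,0.5],
])

```text
time: 3.2
tool_pos: [0.5258, 0.0858, 0.3627]
tcp_rot: [-3.126, 0.308, -0.001]
wrist_force: [1.3, -0.7, -0.1]
width: 0.5
grip_force: 0.0
```

```bash
cat >> h.py <<'E'
def fin(s):
    p=np.load("p.npy");M=R.from_rotvec(s["tcp_rot"]).as_matrix();c,S=np.cos(p[2]),np.sin(p[2]);w=s["tool_pos"]-[p[0],p[1],0]
    return dict(t=s["time"],fin=np.round([c*w[0]+S*w[1],-S*w[0]+c*w[1],w[2]],4),x_yaw=round(np.degrees(np.arctan2(M[1,0],M[0,0])-p[2]),2),tilt=np.round(M[:2,2],4),F=np.round(s["wrist_force"],1),w=round(float(s["width"]),3))
E
python3 - <<'E'
from h import *
s=status.read_state();print(fin(s),s["q"]);p=read_camera("wrist");print(p["mount"].round(3),p["intrinsics"][0])
im=p["color"][:,:,::-1].copy();cv2.imwrite("pics/w0.png",im)
for o in("wing_top","lock_top"):
    print(o,[(d["score"],d["bbox"]) for d in masks_of(p,o)])
T=wristT(p,s);print(proj(f2w(np.load("p.npy"),[(0,.075,.126),(-.1,.055,.1),(.095,.055,.1),(.095,-.08,.1)]),p["intrinsics"],T))
E
```

```text
{'t': 3.2, 'fin': array([-3.000e-04,  3.160e-02,  3.627e-01]), 'x_yaw': np.float64(-0.01), 'tilt': array([ 0.0009, -0.0001]), 'F': array([ 1.3, -0.7, -0.1]), 'w': 0.5} [ 1.15078392e-01 -6.62921250e-02  1.67586986e+00 -1.57350600e-04
  1.53112606e+00  1.88227377e+00]
[[-0.     0.947  0.323  0.083]
 [ 1.     0.    -0.     0.001]
 [-0.     0.323 -0.947 -0.171]
 [ 0.     0.     0.     1.   ]] [372.02472247   0.         281.49435246]
wing_top [(0.58, [231.4, 149.2, 255.9, 169.4]), (0.29, [281.6, 144.7, 317.5, 172.4])]
lock_top [(0.59, [282.3, 146.3, 315.0, 172.3]), (0.42, [192.7, 0.0, 492.8, 333.1]), (0.19, [384.2, 29.1, 497.6, 331.3])]
[[241.69792052 160.26871844]
 [262.40290712 234.46653132]
 [259.37158558  69.60326172]
 [382.89822406  69.54086202]]
```

View pics/w0.png

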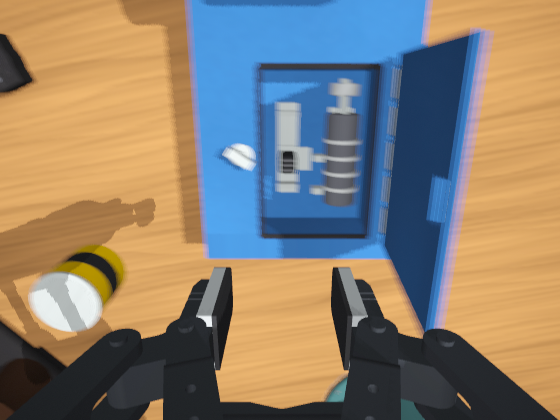

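Run:
```python
import cv2
a=cv2.imread("pics/w0.png")[130:190,210:330]
cv2.imwrite("pics/w1.png",cv2.resize(a,None,fx=6,fy=6,interpolation=2))
```

```text
(no output)
```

View pics/w1.png

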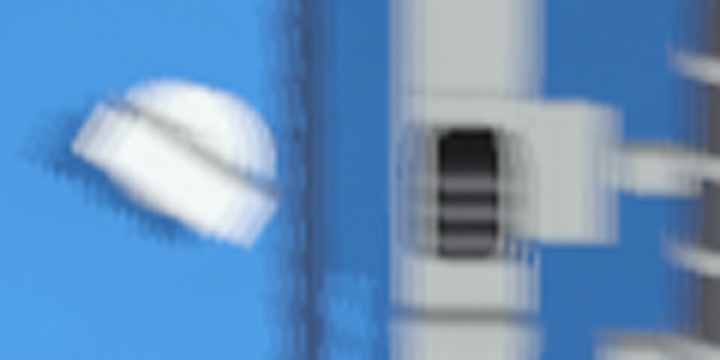

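Run:
```python
from h import *
s=status.read_state();p=read_camera("wrist");T=wristT(p,s);P=np.load("p.npy");K=p["intrinsics"]
print(fin(s))
for j in(0,.01,.02,.03,.04,.05):
    x=-.035+j; print(j,[((q-[210,130])*6).round().tolist() for q in proj(f2w(P,[(x-.011,.03,.09),(x+.011,.01,.09),(x-.011,.02,.048)]),K,T)])
a=np.radians(61);c,S=np.cos(a),np.sin(a)
print([((q-[210,130])*6).round().tolist() for q in proj(f2w(P,[(u*c-v*S,.075+u*S+v*c,z) for z in(.126,.11) for u,v in((.015,.005),(-.015,.005),(-.015,-.005),(.015,-.005))]),K,T)])
```

```text
{'t': 3.35, 'fin': array([-0.0005,  0.0319,  0.3617]), 'x_yaw': np.float64(0.23), 'tilt': array([-0.0013,  0.    ]), 'F': array([ 0.5,  0. , -0.2]), 'w': 0.499}
0 [[433.0, 365.0], [532.0, 261.0], [478.0, 312.0]]
0.01 [[434.0, 318.0], [533.0, 212.0], [478.0, 269.0]]
0.02 [[434.0, 270.0], [534.0, 163.0], [479.0, 225.0]]
0.03 [[434.0, 222.0], [535.0, 113.0], [479.0, 180.0]]
0.04 [[434.0, 173.0], [536.0, 63.0], [480.0, 135.0]]
0.05 [[435.0, 123.0], [537.0, 11.0], [480.0, 89.0]]
[[106.0, 162.0], [250.0, 240.0], [275.0, 194.0], [130.0, 115.0], [117.0, 146.0], [257.0, 222.0], [281.0, 177.0], [141.0, 100.0]]
```

Call:
drive_tool([
  [0,0,0,-0.025,0.006,0.04,0],
  [0,0,0,-0.025,0.006,0.04,0],
  [0,0,0,0,0,0.04,0],
  [0,0,0,0,0,0.04,0],
  [0,0,0,0,0,0,0],
])

```text
time: 3.82
tool_pos: [0.4723, 0.0794, 0.203]
tcp_rot: [3.122, -0.312, -0.025]
wrist_force: [-2.2, -0.1, -2.0]
width: 0.001
grip_force: 0.0
```

Call:
drive_tool([
  [0,0,0,0,0,0.03,0],
  [0,0,0,0,0,0.03,0],
  [0,0,0,0,0,0.02,0],
  [0,0,0,0,0,0.02,0],
  [0,0,0,0,0,0.02,0],
  [0,0,0,0,0,0.02,0],
  [0,0,0,0,0,0,0],
])

```text
time: 4.4
tool_pos: [0.4788, 0.0805, 0.0709]
tcp_rot: [3.125, -0.311, -0.007]
wrist_force: [-0.4, 0.3, -0.7]
width: -0.001
grip_force: 0.0
```

Run:
```python
from h import *
s=status.read_state();print(fin(s))
```

```text
{'t': 4.4, 'fin': array([-0.0454,  0.0173,  0.0709]), 'x_yaw': np.float64(-0.13), 'tilt': array([-0.0044, -0.0008]), 'F': array([-0.4,  0.3, -0.7]), 'w': -0.001}
```

Call:
drive_tool([
  [0,0,0,0.008,0,0,0],
  [0,0,0,0.008,0,0,0],
  [0,0,0,0.008,0,0,0],
  [0,0,0,0.008,0,0,0],
  [0,0,0,0.008,0,0,0],
  [0,0,0,0.008,0,0,0],
  [0,0,0,0.004,0,0,0],
  [0,0,0,0,0,0,0],
])

```text
time: 5.07
tool_pos: [0.5326, 0.0715, 0.0725]
tcp_rot: [-3.126, 0.309, -0.001]
wrist_force: [0.4, -0.1, 0.4]
width: -0.002
grip_force: 0.0
```

Call:
drive_tool([
  [0,0,0,0.003,0,0,0],
  [0,0,0,0.003,0,0,0],
  [0,0,0,0,0,0,0],
])

```text
time: 5.32
tool_pos: [0.5375, 0.0705, 0.0722]
tcp_rot: [3.126, -0.309, 0.0]
wrist_force: [0.9, -0.0, -0.3]
width: -0.003
grip_force: 0.0
```

Run:
```python
from h import *
s=status.read_state();print(fin(s))
```

```text
{'t': 5.3167, 'fin': array([0.0141, 0.0189, 0.0722]), 'x_yaw': np.float64(-0.03), 'tilt': array([ 0.0001, -0.    ]), 'F': array([ 0.9, -0. , -0.3]), 'w': -0.003}
```

Run:
```python
from h import *
p=read_camera("wrist");s=read_camera("scene")
a=cv2.resize(s["color"][150:270,240:360],(480,480),interpolation=2)
b=cv2.resize(p["color"],(640,480))[:, :320+0]
b=cv2.resize(p["color"],(560,420))[0:420,130:430];b=cv2.resize(b,(310,434))
o=np.zeros((480,790,3),np.uint8);o[:,:480]=a;o[:434,480:]=b
cv2.imwrite("pics/c1.png",o[:,:,::-1])
```

```text
(no output)
```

View pics/c1.png

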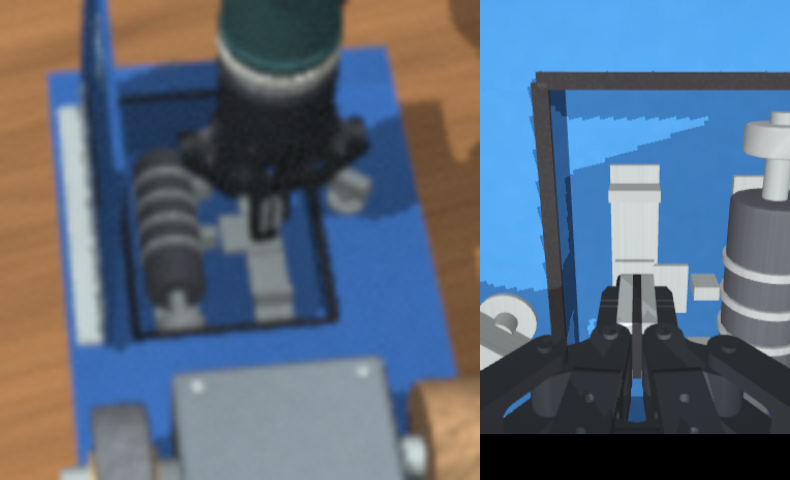

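Run:
```python
from h import *
st=status.read_state();p=read_camera("wrist");s=read_camera("scene");P=np.load("p.npy")
tcp=st["tool_pos"]
pts=np.vstack([tcp,f2w(P,[(x,.02,z) for x in(-.012,.03) for z in(.09,.048)])])
print("scene crop",((proj(pts,s["intrinsics"],s["world_from_camera"])-[240,150])*4).round())
print("wrist crop",((proj(pts,p["intrinsics"],wristT(p,st))-[130,0])*1.0333+[480,0]).round())
for o in("lock_top","lock"):
  for c in(p,s): print(o,[(round(d["score"],2),d["bbox"]) for d in masks_of(c,o)[:3]])
a=cv2.resize(s["color"][180:225,285:330],(600,600),interpolation=2);cv2.imwrite("pics/c2.png",a[:,:,::-1])
```

```text
scene crop [[266. 242.]
 [264. 197.]
 [262. 232.]
 [272. 246.]
 [270. 280.]]
wrist crop [[635. 263.]
 [633. 329.]
 [633. 285.]
 [632. 247.]
 [633. 215.]]
lock_top [(0.57, [260.1, 246.6, 335.1, 300.1])]
lock_top [(0.69, [260.1, 128.3, 268.4, 236.6]), (0.6, [294.8, 203.2, 310.1, 212.2])]
lock [(0.76, [262.4, 251.2, 333.8, 302.7])]
lock [(0.49, [295.0, 204.4, 311.2, 210.9])]
```

View pics/c2.png

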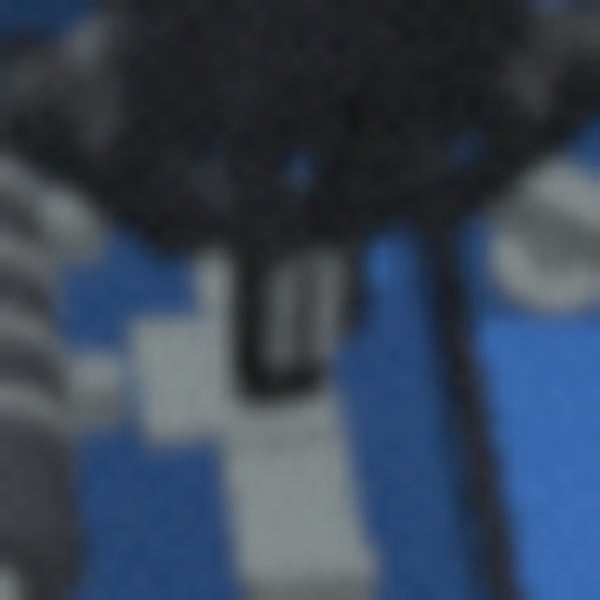

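Call:
drive_tool([
  [0,0,0,0,0,-0.03,0],
  [0,0,0,0,0,-0.03,0],
  [0,0,0,0,0,-0.03,0],
  [0,0,0,-0.02,0,-0.03,0],
  [0,0,0,-0.02,0,-0.03,0],
  [0,0,0,0,0,0,0],
  [0,0,0,0,0,0,0],
])

```text
time: 6.3
tool_pos: [0.4992, 0.0787, 0.2252]
tcp_rot: [-3.125, 0.308, -0.009]
wrist_force: [-0.6, 0.3, -1.8]
width: 0.001
grip_force: 0.0
```

Run:
```python
from h import *
s=status.read_state();print(fin(s));p=read_camera("wrist");T=wristT(p,s);P=np.load("p.npy");K=p["intrinsics"]
for o in("wing_top","lock_top"): print(o,[(round(d["score"],2),d["bbox"]) for d in masks_of(p,o)])
im=p["color"][:,:,::-1].copy()
for j,c in((0.025,(0,255,0)),(.065,(0,0,255))):
    q=proj(f2w(P,[(x-.035+j,y,.09) for x,y in((-.011,.01),(-.011,.03),(.011,.03),(.011,.01))]),K,T); print(q.round())
    cv2.polylines(im,[q.round().astype(int)],True,c,1)
q=proj(f2w(P,[(x,y,.1) for x,y in((-.1,.055),(.095,.055),(.095,-.08),(-.1,-.08))]),K,T);cv2.polylines(im,[q.round().astype(int)],True,(0,255,255),1)
cv2.imwrite("pics/w2.png",im)
```

```text
{'t': 6.3, 'fin': array([-0.0251,  0.0195,  0.2252]), 'x_yaw': np.float64(-0.0), 'tilt': array([0.0059, 0.0006]), 'F': array([-0.6,  0.3, -1.8]), 'w': 0.001}
wing_top [(0.66, [188.3, 146.7, 227.7, 176.5])]
lock_top [(0.6, [267.6, 143.9, 314.7, 181.5])]
[[292. 181.]
 [269. 181.]
 [268. 155.]
 [292. 155.]]
[[293. 133.]
 [268. 133.]
 [268. 105.]
 [293. 105.]]
```

View pics/w2.png

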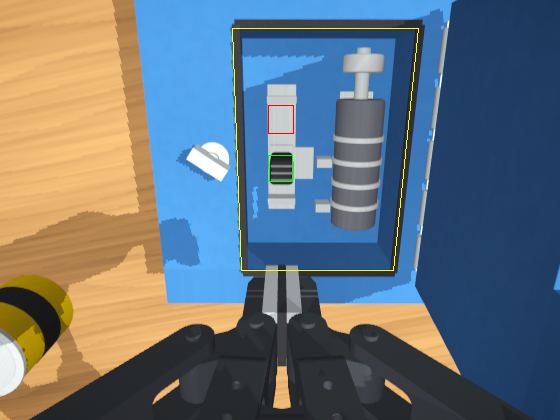

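Run:
```python
from h import *
s=status.read_state();p=read_camera("wrist");P=np.load("p.npy");K=p["intrinsics"]
def f(w): w=w-[P[0],P[1],0];c,S=np.cos(P[2]),np.sin(P[2]);return np.round([c*w[0]+S*w[1],-S*w[0]+c*w[1]],4)
T0=np.eye(4);T0[:3,:3]=R.from_rotvec([3.126,-.309,0]).as_matrix();T0[:3,3]=[.5375,.0705,.0722];T0=T0@p["mount"]
for n,uv in(("tab far edge",(672,265)),("tab near edge",(672,311)),("plate line",(635,262)),("rail far",(635,166)),("bay far edge",(700,76))):
    u=((uv[0]-480)/1.0333+130,uv[1]/1.0333); print(n,f(ray(u,K,T0,.05)),f(ray(u,K,T0,.1)))
T1=wristT(p,s);print(fin(s))
for n,u in(("tab far",(304,148)),("tab near",(304,178)),("plate line",(280,148)),("rail far",(280,85)),("bay far edge",(330,24)),("tip",(282,265))): print(n,f(ray(u,K,T1,.05)),f(ray(u,K,T1,.1)))
print(proj(s["tool_pos"],K,T1))
```

```text
tab far edge [ 0.002  -0.0015] [0.0266 0.0036]
tab near edge [-0.0275 -0.0023] [0.0048 0.003 ]
plate line [0.0039 0.019 ] [0.028  0.0188]
rail far [0.0577 0.0189] [0.0679 0.0187]
bay far edge [ 0.1007 -0.0119] [ 0.0998 -0.0041]
{'t': 6.45, 'fin': array([-0.0267,  0.0186,  0.2209]), 'x_yaw': np.float64(-0.04), 'tilt': array([-0.002 , -0.0003]), 'F': array([ 0.1, -0.2,  0.4]), 'w': -0.002}
tab far [-0.0021 -0.003 ] [0.0065 0.0001]
tab near [-0.0305 -0.0035] [-0.0178 -0.0004]
plate line [-0.0021  0.0191] [0.0065 0.0189]
rail far [0.0529 0.019 ] [0.0534 0.0188]
bay far edge [ 0.1009 -0.0226] [ 0.0944 -0.0167]
tip [-0.1222  0.0173] [-0.096   0.0174]
[[280.09102855 254.37002677]]
```

Call:
drive_tool([
  [0,0,0,-0.015,-0.035,0.01,0],
  [0,0,0,-0.015,-0.035,0.02,0],
  [0,0,0,0,0,0.03,0],
  [0,0,0,0,0,0.03,0],
  [0,0,0,0,0,0.01,0],
  [0,0,0,0,0,0,0],
  [0,0,0,0,0,0,0],
])

```text
time: 7.08
tool_pos: [0.482, 0.1512, 0.122]
tcp_rot: [3.125, -0.31, -0.004]
wrist_force: [0.1, 0.3, 0.6]
width: -0.0
grip_force: 0.0
```

Call:
drive_tool([
  [0,0,0,0,0,0.004,0],
  [0,0,0,0,0,0.004,0],
  [0,0,0,0,0,0.004,0],
  [0,0,0,0,0,0.004,0],
  [0,0,0,0,0,0,0],
  [0,0,0,0,0,0,0],
])

```text
time: 7.58
tool_pos: [0.4824, 0.1516, 0.1069]
tcp_rot: [3.126, -0.309, -0.0]
wrist_force: [0.1, 0.1, 0.5]
width: -0.0
grip_force: 0.0
```

Run:
```python
from h import *
s=status.read_state();print(fin(s))
p=read_camera("wrist");im=p["color"][:,:,::-1].copy();print(proj(s["tool_pos"],p["intrinsics"],wristT(p,s)))
cv2.imwrite("pics/w3.png",im)
```

```text
{'t': 7.5833, 'fin': array([-0.0557,  0.0877,  0.1069]), 'x_yaw': np.float64(-0.05), 'tilt': array([-0.0002, -0.    ]), 'F': array([0.1, 0.1, 0.5]), 'w': -0.0}
[[280.0899682  254.36777998]]
```

Continue down, slowly, to touch.

Call:
drive_tool([
  [0,0,0,0,0,0.002,0],
  [0,0,0,0,0,0.002,0],
  [0,0,0,0,0,0.002,0],
  [0,0,0,0,0,0,0],
  [0,0,0,0,0,0,0],
])

```text
time: 8.05
tool_pos: [0.4823, 0.1517, 0.1007]
tcp_rot: [3.126, -0.309, -0.001]
wrist_force: [0.1, -0.2, -0.5]
width: 0.004
grip_force: 0.0
```

Call:
drive_tool([
  [0,0,0,0,0,0.002,0],
  [0,0,0,0,0,0.002,0],
  [0,0,0,0,0,0,0],
  [0,0,0,0,0,0,0],
])

```text
time: 8.38
tool_pos: [0.4823, 0.1517, 0.0967]
tcp_rot: [3.126, -0.309, -0.001]
wrist_force: [-0.4, 0.2, 0.2]
width: 0.003
grip_force: 0.0
```

Run:
```python
from h import *
s=status.read_state();print(fin(s))
```

```text
{'t': 8.3833, 'fin': array([-0.0558,  0.0878,  0.0967]), 'x_yaw': np.float64(-0.04), 'tilt': array([-0.0005, -0.0001]), 'F': array([-0.4,  0.2,  0.2]), 'w': 0.003}
```

Call:
drive_tool([
  [0,0,0,0,0,0.002,0],
  [0,0,0,0,0,0.002,0],
  [0,0,0,0,0,0.002,0],
  [0,0,0,0,0,0,0],
  [0,0,0,0,0,0,0],
])

```text
time: 8.8
tool_pos: [0.4823, 0.1516, 0.0906]
tcp_rot: [3.126, -0.309, -0.001]
wrist_force: [-0.7, -0.3, 0.0]
width: -0.002
grip_force: 0.0
```

Call:
drive_tool([
  [0,0,0,0,0,0.002,0],
  [0,0,0,0,0,0.002,0],
  [0,0,0,0,0,0,0],
  [0,0,0,0,0,0,0],
])

```text
time: 9.13
tool_pos: [0.4823, 0.1516, 0.0867]
tcp_rot: [3.126, -0.309, -0.001]
wrist_force: [0.3, 0.2, 0.0]
width: 0.002
grip_force: 0.0
```

Call:
drive_tool([
  [0,0,0,0,0,0.002,0],
  [0,0,0,0,0,0.002,0],
  [0,0,0,0,0,0,0],
  [0,0,0,0,0,0,0],
])

```text
time: 9.47
tool_pos: [0.4823, 0.1517, 0.0827]
tcp_rot: [3.126, -0.309, -0.001]
wrist_force: [0.4, 0.8, 0.4]
width: 0.001
grip_force: 0.0
```

Run:
```python
from h import *
st=status.read_state()
p=read_camera("wrist");s=read_camera("scene")
print(fin(st),proj(st["tool_pos"],s["intrinsics"],s["world_from_camera"]))
a=cv2.resize(s["color"][150:240,270:360],(450,450),interpolation=2)
b=cv2.resize(p["color"][:,170:410],(274,480))
o=np.zeros((480,724,3),np.uint8);o[:450,:450]=a;o[:,450:]=b
cv2.imwrite("pics/c3.png",o[:,:,::-1])
```

```text
{'t': 9.4667, 'fin': array([-0.0558,  0.0877,  0.0827]), 'x_yaw': np.float64(-0.04), 'tilt': array([-0.0005, -0.0001]), 'F': array([0.4, 0.8, 0.4]), 'w': 0.001} [[327.26250071 186.52447757]]
```

View pics/c3.png

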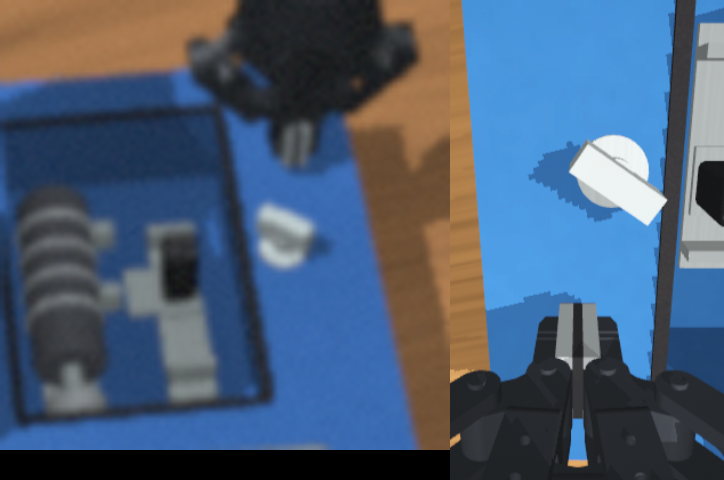

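Call:
drive_tool([
  [0,0,0,0,0,0.003,0],
  [0,0,0,0,0,0.003,0],
  [0,0,0,0,0,0,0],
  [0,0,0,0,0,0,0],
])

```text
time: 9.9
tool_pos: [0.4821, 0.1516, 0.0765]
tcp_rot: [3.126, -0.309, -0.001]
wrist_force: [0.1, -0.3, 0.9]
width: 0.001
grip_force: 0.0
```

Call:
drive_tool([
  [0,0,0,0,0,0.003,0],
  [0,0,0,0,0,0.003,0],
  [0,0,0,0,0,0,0],
  [0,0,0,0,0,0,0],
])

```text
time: 10.23
tool_pos: [0.4828, 0.1518, 0.0712]
tcp_rot: [-3.126, 0.309, -0.001]
wrist_force: [-0.4, 0.2, 2.4]
width: -0.002
grip_force: 1.4
```

Call:
drive_tool([
  [0,0,0,0,0,0.003,0],
  [0,0,0,0,0,0.003,0],
  [0,0,0,0,0,0,0],
  [0,0,0,0,0,0,0],
])

```text
time: 10.57
tool_pos: [0.4829, 0.1518, 0.071]
tcp_rot: [3.126, -0.308, -0.0]
wrist_force: [-17.0, -4.3, 41.6]
width: 0.003
grip_force: 20.5
```

Call:
drive_tool([
  [0,0,0,0,0,-0.03,0],
  [0,0,0,0,0,-0.026,0],
  [0,0,0,0,0.035,0,0],
  [0,0,0,0,0.034,0,0],
  [0,0,0,0,0,0.015,0],
  [0,0,0,0,0,0.015,0],
  [0,0,0,0,0,0.015,0],
  [0,0,0,0,0,0,0],
])

```text
time: 11.23
tool_pos: [0.466, 0.0833, 0.0727]
tcp_rot: [3.125, -0.31, -0.009]
wrist_force: [-0.6, -0.1, 0.2]
width: 0.003
grip_force: 0.0
```

Call:
drive_tool([
  [0,0,0,0,0,0.015,0],
  [0,0,0,0,0,0.015,0],
  [0,0,0,0,0,0.004,0],
  [0,0,0,0,0,0,0],
  [0,0,0,0,0,0,0],
])

```text
time: 11.65
tool_pos: [0.4692, 0.0842, 0.0423]
tcp_rot: [3.126, -0.308, -0.0]
wrist_force: [1.1, -0.5, 0.5]
width: 0.001
grip_force: 0.0
```

Run:
```python
from h import *
print(fin(status.read_state()))
```

```text
{'t': 11.65, 'fin': array([-0.0555,  0.019 ,  0.0423]), 'x_yaw': np.float64(-0.02), 'tilt': array([-0., -0.]), 'F': array([ 1.1, -0.5,  0.5]), 'w': 0.001}
```

Call:
drive_tool([
  [0,0,0,0.008,0,0,0],
  [0,0,0,0.008,0,0,0],
  [0,0,0,0.008,0,0,0],
  [0,0,0,0.008,0,0,0],
  [0,0,0,0.008,0,0,0],
  [0,0,0,0.008,0,0,0],
  [0,0,0,0.008,0,0,0],
  [0,0,0,0.004,0,0,0],
])

```text
time: 12.32
tool_pos: [0.529, 0.072, 0.0418]
tcp_rot: [3.126, -0.309, 0.0]
wrist_force: [-2.6, 1.0, 1.8]
width: -0.002
grip_force: 1.6
```

Call:
drive_tool([
  [0,0,0,0.003,0,0,0],
  [0,0,0,0.003,0,0,0],
  [0,0,0,0,0,0,0],
])

```text
time: 12.57
tool_pos: [0.5319, 0.0714, 0.0416]
tcp_rot: [3.126, -0.309, -0.008]
wrist_force: [-8.0, 2.4, 6.4]
width: 0.004
grip_force: 4.0
```

Run:
```python
from h import *
print(fin(status.read_state()))
```

```text
{'t': 12.5667, 'fin': array([0.0084, 0.0186, 0.0416]), 'x_yaw': np.float64(-0.06), 'tilt': array([-0.0048,  0.0004]), 'F': array([-8. ,  2.4,  6.4]), 'w': 0.004}
```

Call:
drive_tool([
  [0,0,0,0.003,0,0,0],
  [0,0,0,0,0,0,0],
  [0,0,0,0,0,0,0],
])

```text
time: 12.82
tool_pos: [0.5319, 0.0713, 0.0414]
tcp_rot: [3.126, -0.309, -0.015]
wrist_force: [-14.2, 3.7, 11.1]
width: 0.001
grip_force: 7.5
```

Run:
```python
from h import *
print(fin(status.read_state()))
```

```text
{'t': 12.8167, 'fin': array([0.0085, 0.0185, 0.0414]), 'x_yaw': np.float64(-0.05), 'tilt': array([-0.0098,  0.0009]), 'F': array([-14.2,   3.7,  11.1]), 'w': 0.001}
```

Call:
drive_tool([
  [0,0,0,-0.012,0,0,0],
  [0,0,0,0,0,-0.03,0],
  [0,0,0,0,0,-0.04,0],
  [0,0,0,0,0,-0.04,0],
  [0,0,0,-0.001,-0.028,0,0.45],
  [0,0,0,-0.001,-0.0285,0,0.45],
  [0,0,-6.8,0,0,0,0.45],
  [0,0,-6.8,0,0,0,0.45],
])

```text
time: 13.48
tool_pos: [0.5353, 0.13, 0.1527]
tcp_rot: [-3.14, -0.075, -0.006]
wrist_force: [-0.7, -0.7, -0.7]
width: 0.452
grip_force: 0.0
```

Call:
drive_tool([
  [0,0,-6.8,0,0,0,0.45],
  [0,0,-6.8,0,0,0,0.45],
  [0,0,-6.8,0,0,0,0.45],
  [0,0,-6.8,0,0,0,0.45],
  [0,0,-6.8,0,0,0,0.45],
  [0,0,-6.8,0,0,0,0.45],
  [0,0,-6.8,0,0,0,0.45],
  [0,0,0,0,0,0,0.45],
])

```text
time: 14.15
tool_pos: [0.5347, 0.1286, 0.152]
tcp_rot: [2.845, 1.33, 0.003]
wrist_force: [1.7, 1.3, -0.5]
width: 0.448
grip_force: 0.0
```

Run:
```python
from h import *
s=status.read_state();print(fin(s))
p=read_camera("wrist");T=wristT(p,s);P=np.load("p.npy");K=p["intrinsics"]
im=p["color"][:,:,::-1].copy()
def poly(pts,c): cv2.polylines(im,[proj(f2w(P,pts),K,T).round().astype(int)],True,c,1)
a=np.radians(61);c,S=np.cos(a),np.sin(a)
poly([(u*c-v*S,.075+u*S+v*c,.126) for u,v in((.015,.005),(-.015,.005),(-.015,-.005),(.015,-.005))],(0,0,255))
poly([(x+.03,y,.09) for x,y in((-.011,.01),(-.011,.03),(.011,.03),(.011,.01))],(0,255,0))
for o in("wing_top","lock_top"): print(o,[(round(d["score"],2),d["bbox"]) for d in masks_of(p,o)])
cv2.imwrite("pics/w4.png",im)
```

```text
{'t': 14.15, 'fin': array([0.    , 0.0753, 0.152 ]), 'x_yaw': np.float64(61.33), 'tilt': array([ 0.002 , -0.0002]), 'F': array([ 1.7,  1.3, -0.5]), 'w': 0.448}
wing_top [(0.63, [272.4, 201.7, 290.9, 256.2])]
lock_top [(0.95, [327.9, 222.4, 381.0, 271.9])]
```

View pics/w4.png

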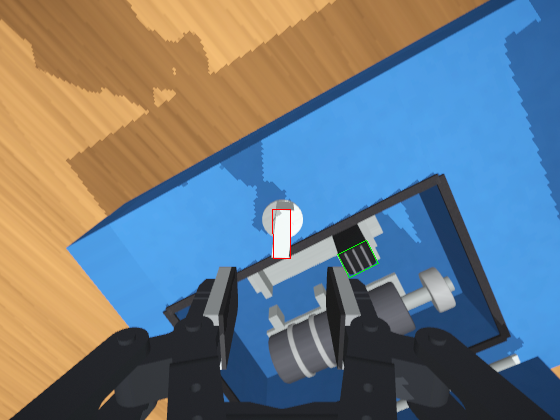

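Call:
drive_tool([
  [0,0,0,0,0,0.02,0.45],
  [0,0,0,0,0,0.02,0.45],
  [0,0,0,0,0,0.02,0.45],
  [0,0,0,0,0,0.013,0.45],
  [0,0,0,0,0,0,0.45],
  [0,0,0,0,0,0,0.0],
  [0,0,0,0,0,0,0.0],
  [0,0,0,0,0,0,0.0],
], force=30)

```text
time: 14.97
tool_pos: [0.5355, 0.1287, 0.0803]
tcp_rot: [2.847, 1.325, 0.004]
wrist_force: [0.9, -0.8, -1.6]
width: 0.106
grip_force: 34.4
```

Call:
drive_tool([
  [0,0,0,0,0,0,0.0],
  [0,0,0,0,0,0,0.0],
  [0,0,0,0,0,0,0.0],
])

```text
time: 15.22
tool_pos: [0.5354, 0.1287, 0.0803]
tcp_rot: [2.847, 1.325, 0.004]
wrist_force: [1.6, -0.5, 2.0]
width: 0.104
grip_force: 34.9
```

Run:
```python
from h import *
print(fin(status.read_state()))
```

```text
{'t': 15.2167, 'fin': array([0.0008, 0.0756, 0.0803]), 'x_yaw': np.float64(61.16), 'tilt': array([0.003 , 0.0002]), 'F': array([ 1.6, -0.5,  2. ]), 'w': 0.104}
```

Gripped (width ≈ 9 mm). Turning clockwise (+ about tool z).

Call:
drive_tool([
  [0,0,5.5,0,0,0,0.0],
  [0,0,5.5,0,0,0,0.0],
  [0,0,5.5,0,0,0,0.0],
  [0,0,5.5,0,0,0,0.0],
  [0,0,5.5,0,0,0,0.0],
  [0,0,5.5,0,0,0,0.0],
  [0,0,5.5,0,0,0,0.0],
  [0,0,5.5,0,0,0,0.0],
])

```text
time: 15.88
tool_pos: [0.5356, 0.1284, 0.0803]
tcp_rot: [3.137, 0.155, 0.005]
wrist_force: [3.0, -2.2, 3.1]
width: 0.108
grip_force: 35.0
```

Call:
drive_tool([
  [0,0,5.5,0,0,0,0.0],
  [0,0,5.5,0,0,0,0.0],
  [0,0,5.5,0,0,0,0.0],
  [0,0,2,0,0,0,0.0],
  [0,0,0,0,0,0,0.0],
  [0,0,0,0,0,0,0.0],
  [0,0,0,0,0,0,0.0],
])

```text
time: 16.47
tool_pos: [0.5356, 0.1283, 0.0803]
tcp_rot: [3.123, -0.341, 0.005]
wrist_force: [2.8, -4.5, 5.0]
width: 0.103
grip_force: 36.7
```

Run:
```python
from h import *
s=status.read_state();print(fin(s),s["torque"])
```

```text
{'t': 16.4667, 'fin': array([0.001 , 0.0753, 0.0803]), 'x_yaw': np.float64(-1.22), 'tilt': array([ 0.0032, -0.0007]), 'F': array([ 2.8, -4.5,  5. ]), 'w': 0.103} [-0.71708246 -0.38723973  0.61610478]
```

Call:
drive_tool([
  [0,0,0,0,0,0,0.4],
  [0,0,0,0,0,0,0.4],
  [0,0,0,0,0,-0.03,0.4],
  [0,0,0,0,0,-0.04,0.4],
  [0,0,0,0,0,-0.04,0.2],
  [0,0,0,0,0,-0.04,0],
  [0,0,0,0,0,0,0],
  [0,0,0,0,0,0,0],
])

```text
time: 17.13
tool_pos: [0.5354, 0.1297, 0.232]
tcp_rot: [-3.12, 0.344, -0.007]
wrist_force: [0.2, -0.5, 0.5]
width: -0.0
grip_force: 0.0
```

Run:
```python
from h import *
s=status.read_state();print(fin(s))
p=read_camera("wrist");T=wristT(p,s);P=np.load("p.npy");K=p["intrinsics"]
im=p["color"][:,:,::-1].copy()
def poly(pts,c): cv2.polylines(im,[proj(f2w(P,pts),K,T).round().astype(int)],True,c,1)
poly([(x,.075+y,.126) for x,y in((.015,.005),(-.015,.005),(-.015,-.005),(.015,-.005))],(0,0,255))
poly([(x+.03,y,.09) for x,y in((-.011,.01),(-.011,.03),(.011,.03),(.011,.01))],(0,255,0))
for d in masks_of(p,"wing_top")[:1]:
    v,u=np.nonzero(d["mask"]);print(d["score"],d["bbox"],cv2.minAreaRect(np.c_[u,v].astype(np.float32)))
cv2.imwrite("pics/w5.png",im)
```

```text
{'t': 17.1333, 'fin': array([0.0006, 0.0766, 0.232 ]), 'x_yaw': np.float64(-1.33), 'tilt': array([0.005 , 0.0022]), 'F': array([ 0.2, -0.5,  0.5]), 'w': -0.0}
0.86 [276.4, 172.3, 290.9, 212.3] ((283.0, 192.5), (41.0, 14.0), 90.0)
```

View pics/w5.png

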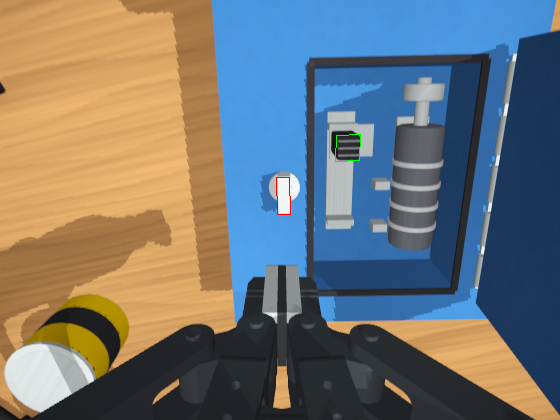

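Call:
drive_tool([
  [0,0,-1.3,0,0,-0.036,0],
  [0,0,0,0,0,-0.036,0],
  [0,0,0,0,0,-0.036,0],
  [0,0,0,0,0,0,0],
  [0,0,0,-0.015,0.038,0,0],
  [0,0,0,-0.015,0.038,0,0],
  [0,0,0,-0.015,0.038,0,0],
  [0,0,0,0,0.038,0,0],
])

```text
time: 17.9
tool_pos: [0.4565, -0.0116, 0.334]
tcp_rot: [-3.126, 0.305, 0.009]
wrist_force: [1.3, 1.2, 0.5]
width: 0.001
grip_force: 0.0
```

Call:
drive_tool([
  [0,0,0,0,0.038,0,0],
  [0,0,0,0,0.038,0,0],
  [0,0,0,0,0.01,0,0],
  [0,0,0,0,0,0,0],
  [0,0,0,0,0,0,0],
])

```text
time: 18.32
tool_pos: [0.4426, -0.0956, 0.3349]
tcp_rot: [-3.124, 0.312, 0.005]
wrist_force: [0.5, 0.3, -0.9]
width: 0.001
grip_force: 0.0
```

Run:
```python
from h import *
s=status.read_state();print(fin(s))
```

```text
{'t': 18.3167, 'fin': array([-0.0466, -0.1625,  0.3349]), 'x_yaw': np.float64(-0.15), 'tilt': array([-0.0032,  0.0022]), 'F': array([ 0.5,  0.3, -0.9]), 'w': 0.001}
```

Run:
```python
import numpy as np
h=.012;prev=np.array([-.1625,.243])
for i,t in enumerate([1.5,1.4,1.3,1.2,1.1,1.0,.9,.8,.7,.6,.5,.4,.3,.2,.1,0]):
    r=.137+.031*t/1.5
    q=np.array([-.1+r*np.cos(t)-.003*np.sin(t)-h,.105+r*np.sin(t)+.003*np.cos(t)-.029])
    print(t,q.round(4),"ty,tz",np.round([-(q-prev)[0],-(q-prev)[1]],4));prev=q
```

```text
1.5 [-0.1031  0.2438] ty,tz [-0.0594 -0.0008]
1.4 [-0.0868  0.24  ] ty,tz [-0.0164  0.0038]
1.3 [-0.0711  0.2347] ty,tz [-0.0157  0.0053]
1.2 [-0.0562  0.2279] ty,tz [-0.0149  0.0068]
1.1 [-0.0422  0.2197] ty,tz [-0.0139  0.0082]
1.0 [-0.0293  0.2103] ty,tz [-0.0129  0.0094]
0.9 [-0.0176  0.1998] ty,tz [-0.0117  0.0105]
0.8 [-0.0072  0.1882] ty,tz [-0.0104  0.0115]
0.7 [0.0019 0.1759] ty,tz [-0.0091  0.0124]
0.6 [0.0096 0.1628] ty,tz [-0.0077  0.013 ]
0.5 [0.0159 0.1493] ty,tz [-0.0062  0.0136]
0.4 [0.0206 0.1353] ty,tz [-0.0048  0.0139]
0.3 [0.0239 0.1212] ty,tz [-0.0033  0.0141]
0.2 [0.0257 0.107 ] ty,tz [-0.0018  0.0142]
0.1 [0.0261 0.0929] ty,tz [-0.0003  0.0141]
0 [0.025 0.079] ty,tz [0.0011 0.0139]
```

Call:
drive_tool([
  [0,0,0,0,0,0.03,0],
  [0,0,0,0,0,0.03,0],
  [0,0,0,0,0,0.032,0],
  [0,0,0,0,0,0,0],
  [0,0,0,0,0,0,0],
  [0,0,0,0,0,0,0],
])

```text
time: 18.82
tool_pos: [0.4442, -0.095, 0.2461]
tcp_rot: [-3.126, 0.306, -0.001]
wrist_force: [0.3, -0.2, -0.3]
width: 0.004
grip_force: 0.0
```

Run:
```python
from h import *
s=status.read_state();print(fin(s))
```

```text
{'t': 18.8167, 'fin': array([-0.0451, -0.1616,  0.2461]), 'x_yaw': np.float64(0.06), 'tilt': array([0.0009, 0.0002]), 'F': array([ 0.3, -0.2, -0.3]), 'w': 0.004}
```

Call:
drive_tool([
  [0,0,0,0,-0.02,0.001,0],
  [0,0,0,0,-0.02,0.001,0],
  [0,0,0,0,-0.0185,0,0],
  [0,0,0,0,-0.0164,0.0038,0],
  [0,0,0,0,-0.0157,0.0053,0],
  [0,0,0,0,-0.0149,0.0068,0],
])

```text
time: 19.32
tool_pos: [0.4672, 0.008, 0.2318]
tcp_rot: [3.126, -0.307, 0.013]
wrist_force: [-0.7, -2.9, 4.4]
width: 0.0
grip_force: 2.0
```

Run:
```python
from h import *
s=status.read_state();print(fin(s))
```

```text
{'t': 19.3167, 'fin': array([-0.0426, -0.0561,  0.2318]), 'x_yaw': np.float64(0.01), 'tilt': array([ 0.008 , -0.0017]), 'F': array([-0.7, -2.9,  4.4]), 'w': 0.0}
```

Contact at the expected place; follow the arc.

Call:
drive_tool([
  [0,0,0,0,-0.0139,0.0082,0],
  [0,0,0,0,-0.0129,0.0094,0],
  [0,0,0,0,-0.0117,0.0105,0],
  [0,0,0,0,-0.0104,0.0115,0],
  [0,0,0,0,-0.0091,0.0124,0],
  [0,0,0,0,-0.0077,0.013,0],
])

```text
time: 19.82
tool_pos: [0.4812, 0.0736, 0.1668]
tcp_rot: [-3.124, 0.307, -0.014]
wrist_force: [0.3, 0.6, 6.7]
width: -0.001
grip_force: 2.8
```

Run:
```python
from h import *
s=status.read_state();print(fin(s))
```

```text
{'t': 19.8167, 'fin': array([-0.0417,  0.0109,  0.1668]), 'x_yaw': np.float64(0.01), 'tilt': array([0.0093, 0.0012]), 'F': array([0.3, 0.6, 6.7]), 'w': -0.001}
```

Call:
drive_tool([
  [0,0,0,0,-0.0062,0.0136,0],
  [0,0,0,0,-0.0048,0.0139,0],
  [0,0,0,0,-0.0033,0.0141,0],
  [0,0,0,0,-0.0018,0.0142,0],
  [0,0,0,0,0,0.01,0],
  [0,0,0,0,0.001,0.008,0],
  [0,0,0,0,0,0.004,0],
  [0,0,0,0,0,0,0],
])

```text
time: 20.48
tool_pos: [0.4843, 0.0888, 0.0879]
tcp_rot: [-3.123, 0.308, -0.012]
wrist_force: [0.8, 3.3, 6.3]
width: 0.001
grip_force: 2.8
```

Run:
```python
from h import *
s=status.read_state();print(fin(s))
```

```text
{'t': 20.4833, 'fin': array([-0.0416,  0.0265,  0.0879]), 'x_yaw': np.float64(-0.03), 'tilt': array([0.0079, 0.0028]), 'F': array([0.8, 3.3, 6.3]), 'w': 0.001}
```

Call:
drive_tool([
  [0,0,0,0,0,0.003,0],
  [0,0,0,0,0,0.003,0],
  [0,0,0,0,0,0.002,0],
  [0,0,0,0,0,0,0],
  [0,0,0,0,0,0,0],
])

```text
time: 20.9
tool_pos: [0.4843, 0.0889, 0.0806]
tcp_rot: [-3.123, 0.309, -0.012]
wrist_force: [-0.6, 3.5, 6.0]
width: -0.002
grip_force: 3.0
```

Call:
drive_tool([
  [0,0,0,0,0,0.002,0],
  [0,0,0,0,0,0,0],
  [0,0,0,0,0,0,0],
])

```text
time: 21.15
tool_pos: [0.4843, 0.0889, 0.079]
tcp_rot: [-3.123, 0.308, -0.012]
wrist_force: [-1.2, 3.2, 8.6]
width: -0.001
grip_force: 4.2
```

Call:
drive_tool([
  [0,0,0,0,0,0.002,0],
  [0,0,0,0,0,0,0],
  [0,0,0,0,0,0,0],
])

```text
time: 21.4
tool_pos: [0.4844, 0.0889, 0.0786]
tcp_rot: [-3.123, 0.308, -0.012]
wrist_force: [-5.5, 2.5, 19.7]
width: -0.004
grip_force: 9.4
```

Call:
drive_tool([
  [0,0,0,0,0,0.0015,0],
  [0,0,0,0,0,0,0],
  [0,0,0,0,0,0,0],
  [0,0,0,0,0,0,0],
  [0,0,0,0,0,0,0],
  [0,0,0,0,0,0,0],
  [0,0,0,0,0,0,0],
  [0,0,0,0,0,0,0],
])

```text
time: 22.07
tool_pos: [0.4845, 0.0889, 0.0783]
tcp_rot: [-3.123, 0.308, -0.012]
wrist_force: [-10.5, 2.7, 25.5]
width: 0.002
grip_force: 13.3
```

Run:
```python
from h import *
from workcell import workorder
s=status.read_state();print(fin(s))
p=read_camera("scene");P=np.load("p.npy")
print(proj(f2w(P,(0,.075,.126)),p["intrinsics"],p["world_from_camera"]),[(d["score"],d["bbox"]) for d in masks_of(p,"wing_top")[:2]],[(d["score"],d["bbox"]) for d in masks_of(p,"cover")[:1]])
if 12<s["wrist_force"][2]<60 and abs(s["tool_pos"][2]-.0785)<.002: print(workorder.finish_job())
```

```text
{'t': 22.0667, 'fin': array([-0.0415,  0.0266,  0.0783]), 'x_yaw': np.float64(-0.04), 'tilt': array([0.0079, 0.003 ]), 'F': array([-10.5,   2.7,  25.5]), 'w': 0.002}
[[326.95199207 193.38650463]] [] [(0.96, [260.5, 167.1, 337.5, 239.9])]
the job is handed in; nothing more can be done
None
```

The job is handed in: the lock is at its far end stop, the wing is turned in line with the slot, and the fingers are holding the cover down with about 25 N. I judged the cover flush from the force rising at the expected height; the last check did not pick out the wing through the slot, and no verdict came back.

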